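Reload a microscope carrier in reverse order

ROBOT

A 6-joint arm with a two-finger parallel gripper is mounted at the origin on the work surface. World frame = base frame: x ahead of the robot, y to its left, z up, the work surface at z = 0. Lengths are in m, angles in rad, forces in N, time in s.
With the tool pointing down it reaches from about 0.2 to 0.875 m from the base axis. Payload 3.4 kg.
Tool frame: the origin (TCP) lies between the finger pads; the fingertips stand 25 mm ahead of it and the grasp point (between the pads) lies 6 mm ahead of it (r.nose_length is the z of the fingertips in the tool frame, in m); z points along the fingers, x is the direction in which the jaws open and shut, and the axes are right-handed (so a half turn about z gives the same grasp; the last joint's range is limited). The gripper opens to 94 mm and grips with 3 to 60 N. Pads are 16 mm wide; open, the fingers measure 119 mm over their backs; the gripper's body (75 mm by 177 mm) begins 78 mm behind the grasp point.
Start: joints at [1.148, 0.276, 1.505, -0, 1.361, -0.121], TCP at [0.171, 0.549, 0.191] pointing down, gripper open.
Joint ranges: [-2.89, 2.89], [-0.75, 2.08], [0.22, 2.7], [-1.18, 4.32], [0.11, 2.71], [-2.7, 2.7]. Speed limits (rad/s): [2.57, 2.57, 3.14, 3.14, 3.14, 3.14].

INTERFACE

Orientations are given as a unit quaternion [w, x, y, z].
In Python, from plant import r, gripper_to, inverse_kinematics, vision, models, telemetry gives the robot as it stands. Calls block until the motion is done:
- r.move_to(position, orientation): joint-space move of the TCP to a pose.
- r.move_l(position, rot=None, vel=0.15, guard=None): straight line of the TCP; rot=None keeps the orientation; vel is the mean speed in m/s. With guard (N) it stops when the force on the tool has changed by that much, and returns True; else False.
- r.movej(angles): joint-space move.
- gripper_to(opening, f_grip=None): finger opening in m; f_grip is the grip in N (None keeps the last); returns when the fingers have stopped.
- r.hold(seconds).
- inverse_kinematics(position, orientation): joint angles nearest the present ones, or None.
- vision.snapshot(name): name is "scene" or "top" or "wrist"; returns the picture (420x560x3 uint8, red, green, blue); there is no depth.
- vision.get_calibration(name): a dict with "fx", "fy", "cx", "cy" (pixels), "position" and "orientation" of the camera in the world. Camera axes: x right, y down, z forward; pixel columns grow to the right and rows downward; lengths in m; the calibration is good to about 2 mm. A picture is of the moment at which its call begins: read the wrist's pose just before it. get_calibration takes no time and is no camera call; for the wrist camera it gives the pose at the moment of the call.
A pose or a line that the arm cannot do raises r.PlanningError and nothing moves.
- r.sign_off(): hands the job in, once; it reports no verdict.
Trained networks look in the newest picture that a camera, given by its name, has taken for a name from the list of things; names that differ only in an ending like _2 or _b are one class to them, and where a whole thing is asked for, a point or a joint stands for the part that bears it (a point fixed in the world has none). Each returns a list of dicts, best first, with "score" (0 to 1); they miss things now and then, are a little off and sometimes report something else, mostly with a low value. They report only what shows in the picture. A call takes as long as a camera call. They do not tell look-alikes from the thing itself.
- models.boxes_of(thing, camera): "at" ([x, y, z] in m, in world coordinates, good to about 4 mm: the middle of the surface that is visible of it).
- models.regions_of(thing, camera): "pixels" (420x560 bool, what is visible of it).
- models.mark_of(thing, camera): "at" ([x, y, z] in m, in world coordinates, good to about 4 mm: a listed point, or the origin of a listed thing).
Readings, each from a call of its own:
- telemetry.current_t(): time.
- telemetry.current_joints(): joint angles.
- telemetry.current_dq(): joint speeds.
- telemetry.current_joint_efforts(): joint torques, N m.
- telemetry.current_ee_pos(): TCP position.
- telemetry.current_tool_rot(): TCP orientation.
- telemetry.current_wrist_force(): force on the tool from outside, world axes, zero at the start.
- telemetry.current_torque(): the same for the moment, N m.
- telemetry.current_opening(): finger opening in m.
Only numpy, scipy, OpenCV 4.12 (cv2) and the standard library are available. Lean on these libraries where they do the work, as an engineer would, in place of code of your own. Each camera call takes 0.05 s, during which the arm holds its last target.

TASK

Move the four black moulded parts from the grey rack with the white nests to the pockets of the aluminium microscope carrier, in reverse order: the carrier is turned end for end under the microscope, so the part at the left end of the rack (the robot's left) goes in the right-end pocket, the second from the left in the second from the right, and so on. Stand each part upright and flat on its pocket's floor, lowering it in rather than letting it fall, and leave the amber jar, the loupe and the tweezers where they are.

Things in the scene. Friction and masses are not known exactly. Their poses are not given: they have to be found in the camera images.
- bush_mid (a point): flanged bush, black plastic: upright round body 32 mm diameter, 46 mm tall, on a round flange 42 mm diameter and 5 mm thick at its foot; a steel ring round a dark bore on top. Grasp the 32 mm body above the flange; 42 to 78 g. Starts upright in its nest, underside 6 mm above the table. Point: on its axis, half-way up (23 mm above its underside); z up
- block_mid (a point): square housing, black plastic: upright block 32 x 32 mm, 50 mm tall, with five steel dots on top and grey windows in two sides; 56 to 104 g. Starts upright in its nest, underside 6 mm above the table. Point: on its axis, half-way up (25 mm above its underside); x and y square to its faces, z up
- hex_mid (a point): hexagonal spacer, black plastic: upright six-sided prism 30 mm across flats (34.6 mm across corners), 54 mm tall, a steel ring round a dark bore on top; 56 to 104 g. Starts upright in its nest, underside 6 mm above the table. Point: on its axis, half-way up (27 mm above its underside); x normal to a pair of flats (30 mm), y through two corners, z up
- tee_mid (a point): tee bracket, black plastic: an upright web 14 mm thick (along x) and 42 mm long (along y) standing on a foot plate 36 mm (x) by 42 mm (y) and 5 mm thick; 44 mm tall overall; a steel bushing through the web and four steel dots on the foot. Grasp the web across its 14 mm, above the foot; 35 to 65 g. Starts upright in its nest, underside 6 mm above the table. Point: on its axis, half-way up (22 mm above its underside); z up
- nest_bush: white nest 62 mm square, fixed on the grey rack, where the flanged bush stands at the start; it stays and so marks where in the row that part began. Floor 6 mm above the table, round it a square lip 50 mm inside, 4 mm thick, top 10 mm above the table; grey footprint printed on the floor. Origin: centre of its underside, 3 mm above the table; axes as the rack's
- nest_block: white nest 62 mm square, fixed on the grey rack, where the square housing stands at the start; it stays and so marks where in the row that part began. Floor 6 mm above the table, round it a square lip 50 mm inside, 4 mm thick, top 10 mm above the table; grey footprint printed on the floor. Origin: centre of its underside, 3 mm above the table; axes as the rack's
- nest_hex: white nest 62 mm square, fixed on the grey rack, where the hexagonal spacer stands at the start; it stays and so marks where in the row that part began. Floor 6 mm above the table, round it a square lip 50 mm inside, 4 mm thick, top 10 mm above the table; grey footprint printed on the floor. Origin: centre of its underside, 3 mm above the table; axes as the rack's
- nest_tee: white nest 62 mm square, fixed on the grey rack, where the tee bracket stands at the start; it stays and so marks where in the row that part began. Floor 6 mm above the table, round it a square lip 50 mm inside, 4 mm thick, top 10 mm above the table; grey footprint printed on the floor. Origin: centre of its underside, 3 mm above the table; axes as the rack's
- rack_in: incoming rack: fixed grey plate 88 (x) by 310 (y) by 3 mm with four white nests in a row at y = +108, +36, -36, -108 mm. Origin: centre of its underside, on the table. Its y points to the robot's left, x away from the robot, turned at most 0.2 rad. Which nest is at which place varies, as does whether this rack or the carrier is nearer the robot
- carrier: fixed aluminium plate 88 (x) by 310 (y) by 6 mm with four empty square pockets at x = 0, y = +108, +36, -36, -108 mm: bare floor 6 mm above the table, dark steel lip 50 mm square inside, 4 mm thick, top 10 mm above the table. Origin: centre of its underside, on the table. Its y points to the robot's left, x away from the robot, turned at most 0.2 rad
- jar: bystander: amber glass jar with a white cap, 48 mm diameter, 62 mm tall, standing beside the racks; origin centre of its underside
- loupe: bystander: dark steel loupe, 42 mm diameter, 40 mm tall, standing beside the racks; origin centre of its underside
- tweezers: bystander: steel tweezers, about 125 mm long and 6 mm thick, lying beside the racks along their own x; origin near the middle on the underside
There are look-alikes about, which are no part of the job. What is shaped like the part that bears block_mid but red is not meant.

How it is judged:
By the outcome, as a careful person would: the job done as asked, in the order asked, and still so for the second after the job is handed in, with the robot touching nothing.
It also fails if it takes over 104 s, if anything falls off the work surface, if the arm or the gripper's body presses on something with over 40 N, if the wrist force passes 120 N, or if a joint passes its speed limit or range.

## Working session

There is one attempt and no reset: what is moved stays moved. The work goes in short steps, each a Python script; the robot and the scene stay as the last script left them, time stands still between calls to the robot, and variables do not carry over. Pictures are saved under pics/ and viewed, and the job is handed in when it is done.

```bash
ls; mkdir -p pics; python3 - <<'E'
from plant import r, vision, models, telemetry
import cv2
for n in ["scene","top","wrist"]:
    im=vision.snapshot(n); cv2.imwrite(f"pics/{n}0.png",im[:,:,::-1]); c=vision.get_calibration(n); print(n,c)
for t in ["bush_mid","block_mid","hex_mid","tee_mid","nest_bush","nest_block","nest_hex","nest_tee","rack_in","carrier","jar","loupe","tweezers"]:
    for cam in ["top","scene"]:
        print(t,cam,[(d["at"] if isinstance(d["at"],list) else d["at"].round(4).tolist(),round(float(d["score"]),2)) for d in models.mark_of(t,cam)][:4])
print(telemetry.current_t())
E
```

```text
pics
scene {'fx': 389.8033473772807, 'fy': 389.8033473772807, 'cx': 280.7637391415768, 'cy': 211.25965378823506, 'position': array([ 1.01597853, -0.02904008,  0.82484641]), 'orientation': array([-0.20887491,  0.70067771,  0.65324532, -0.19670426])}
top {'fx': 390.4904191848704, 'fy': 390.4904191848704, 'cx': 274.55408298738257, 'cy': 206.124526962988, 'position': array([0.46613426, 0.02120489, 0.92903847]), 'orientation': array([ 0.01329625, -0.70314366,  0.71009098, -0.03439499])}
wrist {'fx': 364.35620032606477, 'fy': 364.35620032606477, 'cx': 276.8034860059056, 'cy': 212.24709822477976, 'position': array([0.09767417, 0.57214331, 0.38498923]), 'orientation': array([0.10584398, 0.79842777, 0.58768169, 0.07707381])}
bush_mid top [([0.4681, 0.1785, 0.0276], 0.79), ([0.4696, 0.1777, 0.0061], 0.2)]
bush_mid scene [([0.4663, 0.1736, 0.0317], 0.59)]
block_mid top [([0.5941, 0.1622, 0.0244], 0.79), ([0.4548, 0.1075, 0.0321], 0.56)]
block_mid scene [([0.5931, 0.157, 0.026], 0.9), ([0.46, 0.1063, 0.0341], 0.76)]
hex_mid top [([0.448, -0.0369, 0.0276], 0.55)]
hex_mid scene [([0.4476, -0.0373,
[... 363 characters left out ...]
.4475, -0.0398, -0.0011], 0.61)]
nest_hex scene [([0.4451, -0.0384, 0.0072], 0.64)]
nest_tee top [([0.4529, 0.0339, 0.0009], 0.57)]
nest_tee scene [([0.4545, 0.0317, 0.0062], 0.81)]
rack_in top [([0.409, 0.3521, -0.0015], 0.75), ([0.4619, 0.0667, 0.0018], 0.69)]
rack_in scene [([0.4575, 0.0721, -0.0001], 0.83)]
carrier top [([0.6499, -0.0599, 0.0038], 0.8)]
carrier scene [([0.6534, -0.0585, -0.0045], 0.55)]
jar top [([0.4259, -0.3674, 0.0012], 0.66), ([0.4476, -0.0358, 0.0284], 0.62)]
jar scene []
loupe top [([0.5643, 0.3417, -0.0011], 0.74)]
loupe scene [([0.5671, 0.3401, -0.0033], 0.83)]
tweezers top [([0.4077, 0.3525, -0.0008], 0.67)]
tweezers scene [([0.4057, 0.3509, 0.0001], 0.54)]
1.45
```

View pics/top0.png

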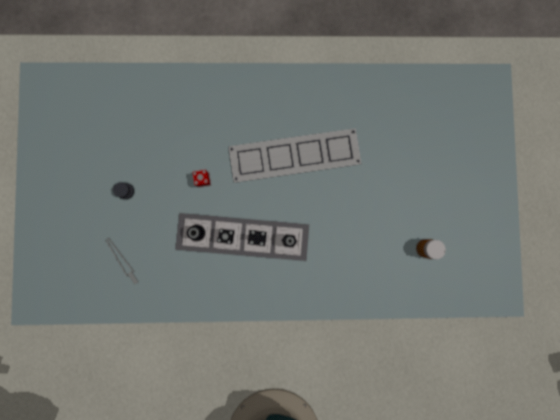

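View pics/scene0.png

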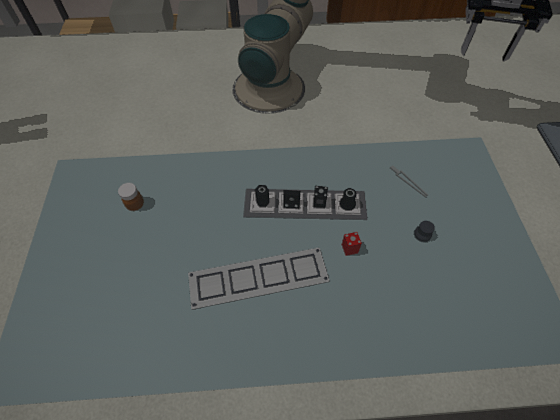

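The top and scene pictures agree. The rack is nearer the robot: bush at (195,233), two parts at (226,236) and (257,238), hex at (290,240). The carrier is farther away at (295,157). The red block at (201,178) is the decoy. Next I'll take wrist close-ups.

```bash
python3 - <<'E'
from plant import r, vision, models, telemetry
import cv2, numpy as np, pickle
from scipy.spatial.transform import Rotation as R
q=telemetry.current_tool_rot(); p=telemetry.current_ee_pos(); c=vision.get_calibration("wrist")
f=lambda q:R.from_quat(np.array(q)[[1,2,3,0]])
Rt=f(q); print(p,q,Rt.as_matrix().round(2)); print("cam in tool",Rt.inv().apply(c["position"]-p),(Rt.inv()*f(c["orientation"])).as_matrix().round(3))
def quat(yaw): # tool x at yaw, z down
    return (R.from_euler('z',yaw)*R.from_euler('x',np.pi)).as_quat()[[3,0,1,2]]
out={}
for name,(x,y) in dict(rack=(.457,.07),car=(.652,-.059)).items():
  for yaw in (0,np.pi):
    from plant import inverse_kinematics
    print(name,yaw,inverse_kinematics([x,y,.25],quat(yaw)),inverse_kinematics([x,y,.25],quat(yaw+np.pi/2)))
print(telemetry.current_t())
E
```

```text
[0.17095025 0.5490433  0.19091819] [-4.13945271e-05  8.05384237e-01  5.92753090e-01  5.70714109e-05] [[ 0.3   0.95  0.  ]
 [ 0.95 -0.3   0.  ]
 [ 0.    0.   -1.  ]]
cam in tool [ 0.00048785 -0.07680898 -0.19472436] [[ 1.    -0.    -0.   ]
 [ 0.     0.966  0.26 ]
 [ 0.    -0.26   0.966]]
rack 0 [ 1.31277867e-03  7.33001269e-02  1.61627365e+00 -4.44089210e-16
  1.45201887e+00  1.31277867e-03] [ 1.31277867e-03  7.33001269e-02  1.61627365e+00 -4.44089210e-16
  1.45201887e+00 -1.56948355e+00]
rack 3.141592653589793 None [ 1.31277867e-03  7.33001269e-02  1.61627365e+00 -4.44089210e-16
  1.45201887e+00  1.57210911e+00]
car 0 [-1.96453141e-01  3.75581266e-01  1.21250520e+00 -4.44089210e-16
  1.55350619e+00 -1.96453141e-01] [-0.19645314  0.37558127  1.2125052   0.          1.55350619 -1.76724947]
car 3.141592653589793 None [-1.96453141e-01  3.75581266e-01  1.21250520e+00 -4.44089210e-16
  1.55350619e+00  1.37434319e+00]
1.45
```

View pics/wrist0.png

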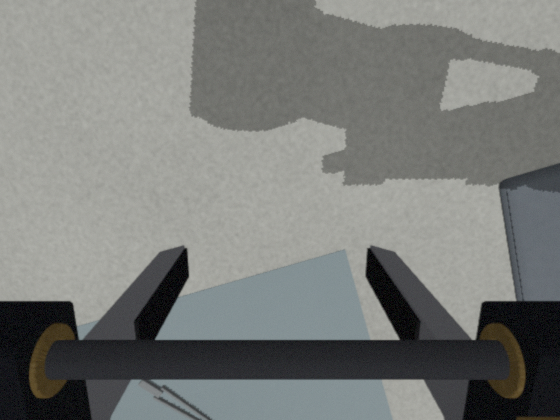

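```bash
cat > h.py <<'E'
from plant import r, gripper_to, inverse_kinematics, vision, models, telemetry
import cv2, numpy as np, pickle
from scipy.spatial.transform import Rotation as R
f=lambda q:R.from_quat(np.array(q)[[1,2,3,0]])
def quat(yaw): return (R.from_euler('z',yaw)*R.from_euler('x',np.pi)).as_quat()[[3,0,1,2]]
def snap(tag):
    c=vision.get_calibration("wrist"); im=vision.snapshot("wrist")
    cv2.imwrite(f"pics/{tag}.png",im[:,:,::-1]); pickle.dump((c,im),open(f"pics/{tag}.pkl","wb")); return c,im
def w2p(c,P):
    q=f(c["orientation"]).inv().apply(np.atleast_2d(P)-c["position"])
    return np.c_[c["fx"]*q[:,0]/q[:,2]+c["cx"],c["fy"]*q[:,1]/q[:,2]+c["cy"]]
def p2w(c,uv,z):
    uv=np.atleast_2d(uv).astype(float)
    d=np.c_[(uv[:,0]-c["cx"])/c["fx"],(uv[:,1]-c["cy"])/c["fy"],np.ones(len(uv))]
    d=f(c["orientation"]).apply(d); return c["position"]+d*((z-c["position"][2])/d[:,2])[:,None]
E
python3 - <<'E'
from h import *
for tag,p in dict(rack1=(.534,.07,.14),car1=(.73,-.059,.14)).items():
    r.move_to(np.array(p),quat(np.pi/2)); snap(tag)
    for t in (["bush_mid","block_mid","hex_mid","tee_mid","nest_bush","nest_block","nest_hex","nest_tee"] if tag=="rack1" else ["carrier"]):
        print(t,[(np.round(d["at"],4).tolist(),round(float(d["score"]),2)) for d in models.mark_of(t,"wrist")][:3])
print(telemetry.current_t())
E
```

```text
bush_mid [([0.4661, 0.1741, 0.0302], 0.58), ([0.4437, -0.0372, 0.0329], 0.25)]
block_mid [([0.461, 0.1065, 0.0313], 0.81), ([0.5925, 0.1659, 0.0269], 0.78)]
hex_mid [([0.446, -0.038, 0.0345], 0.93)]
tee_mid [([0.4555, 0.0364, 0.0287], 0.96)]
nest_bush [([0.4661, 0.172, 0.0277], 0.53), ([0.4444, -0.0377, 0.0011], 0.43)]
nest_block []
nest_hex [([0.4424, -0.0382, 0.0048], 0.82)]
nest_tee []
carrier [([0.6481, -0.0581, 0.0035], 0.91)]
5.0917
```

View pics/rack1.png

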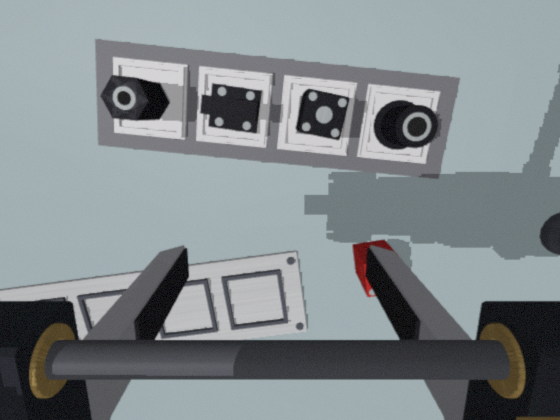

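View pics/car1.png

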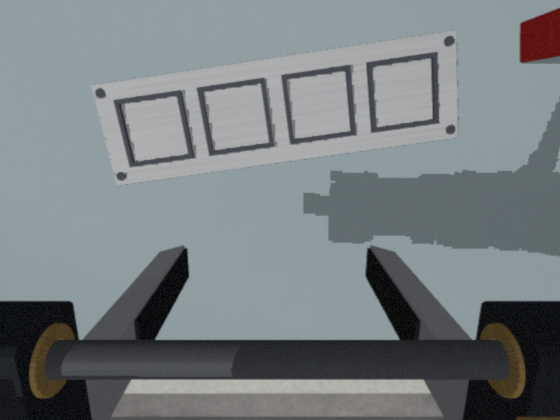

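The wrist close-up reads, from robot left to right: bush (405,125), block (323,115), tee (235,107), hex (130,97). All four carrier pockets are empty. Now I'll fit the plate poses and zoom in for part yaw.

```bash
cat > fit.py <<'E'
from h import *
from scipy.optimize import least_squares
def fit(tag,corn,z):
    c,im=pickle.load(open(f"pics/{tag}.pkl","rb"))
    W=p2w(c,corn,z)
    print([round(float(np.linalg.norm(W[i]-W[(i+1)%4])),4) for i in range(4)])
    M=np.array([[-.044,-.155],[-.044,.155],[.044,.155],[.044,-.155]])
    g=lambda v:(M@np.array([[np.cos(v[2]),np.sin(v[2])],[-np.sin(v[2]),np.cos(v[2])]])+v[:2]-W[:,:2]).ravel()
    s=least_squares(g,[W[:,0].mean(),W[:,1].mean(),0]); print(tag,s.x.round(4),(s.fun.round(4)).tolist()); return s.x
if __name__=="__main__":
    a=fit("rack1",[(97,39),(459,77),(440,178),(97,146)],.003)
    b=fit("car1",[(94,86),(456,31),(458,138),(118,184)],.006)
    np.save("poses.npy",[a,b])
    c,im=pickle.load(open("pics/rack1.pkl","rb"))
    for nm,v,z in(("rack1",a,.003),("car1",b,.006)):
        c,im=pickle.load(open(f"pics/{nm}.pkl","rb")); im=im[:,:,::-1].copy()
        im=cv2.resize(im[20:200,80:480],None,fx=2,fy=2,interpolation=cv2.INTER_CUBIC)
        Rm=np.array([[np.cos(v[2]),-np.sin(v[2])],[np.sin(v[2]),np.cos(v[2])]])
        def poly(P,z,col):
            P=np.array(P)@Rm.T+v[:2]; u=w2p(c,np.c_[P,np.full(len(P),z)]); cv2.polylines(im,[((u-[80,20])*2).round().astype(int)],True,col,1)
        sq=lambda h,k,y0=0:[(-h,-k+y0),(-h,k+y0),(h,k+y0),(h,-k+y0)]
        poly(sq(.044,.155),z,(0,255,0))
        for y in(.108,.036,-.036,-.108): poly(sq(.025,.025,y),.01,(255,0,255)); 
        cv2.imwrite(f"pics/{nm}_fit.png",im)
    c,im=pickle.load(open("pics/rack1.pkl","rb"))
    z=cv2.resize(im[60:160,90:290,::-1],None,fx=4,fy=4,interpolation=cv2.INTER_CUBIC);cv2.imwrite("pics/zA.png",cv2.convertScaleAbs(z,alpha=1.6,beta=10))
    z=cv2.resize(im[60:180,270:450,::-1],None,fx=4,fy=4,interpolation=cv2.INTER_CUBIC);cv2.imwrite("pics/zB.png",cv2.convertScaleAbs(z,alpha=1.6,beta=10))
E
python3 fit.py
```

```text
[0.308, 0.0877, 0.3131, 0.089]
rack1 [ 0.4555  0.0702 -0.0946] [0.0003, -0.0012, -0.0, 0.0008, 0.0001, -0.0014, -0.0004, 0.0018]
[0.3069, 0.0875, 0.3085, 0.0856]
car1 [ 0.6503 -0.0555  0.1373] [-0.001, -0.0017, -0.0004, 0.0015, 0.0001, 0.0008, 0.0013, -0.0006]
```

View pics/rack1_fit.png

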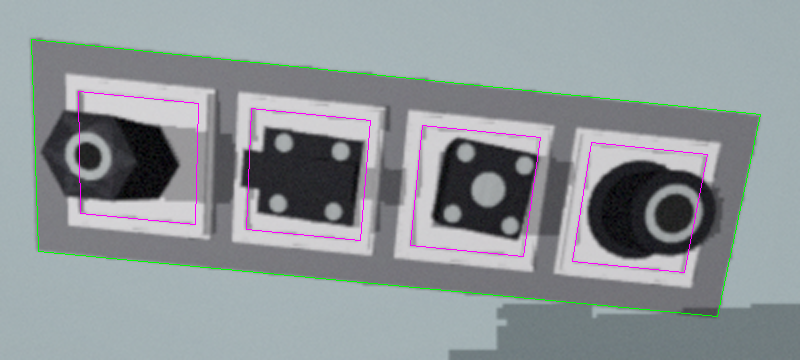

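View pics/car1_fit.png

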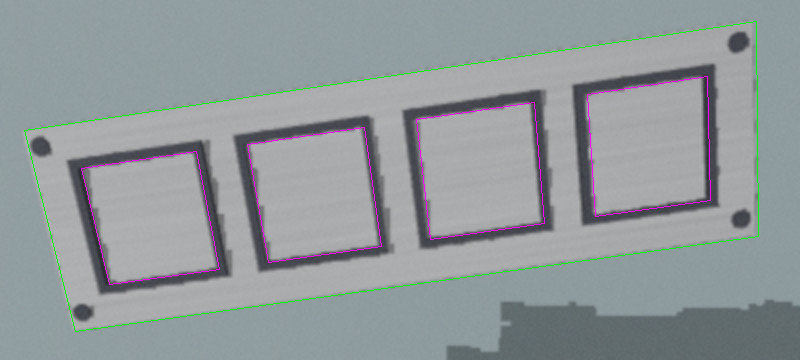

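View pics/zA.png

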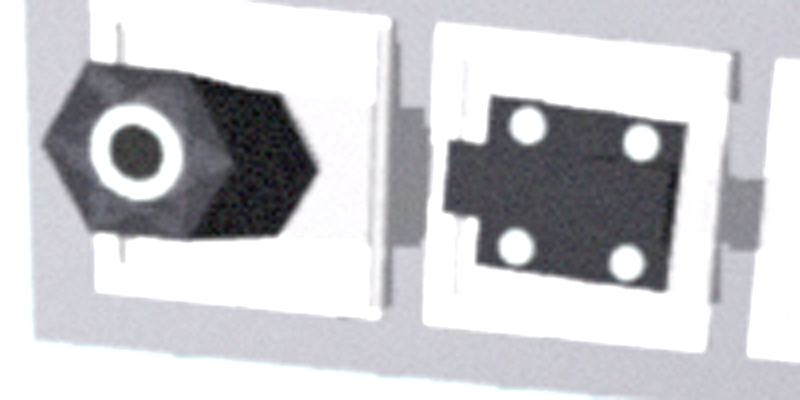

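View pics/zB.png

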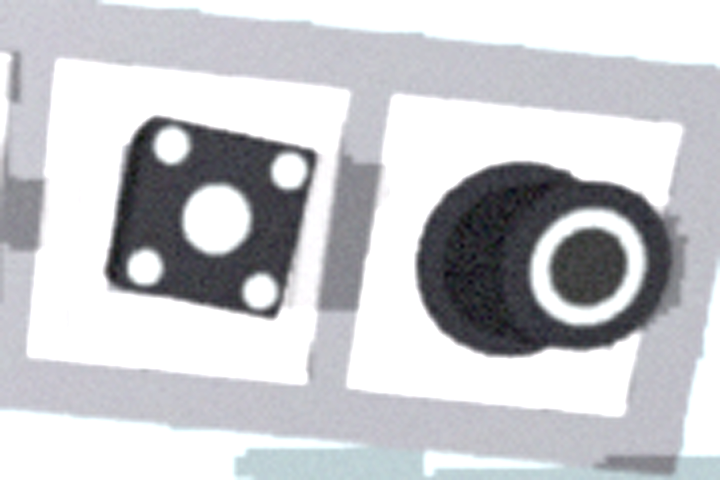

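```bash
cat > parts.py <<'E'
from h import *
a,b=np.load("poses.npy")
c,_=pickle.load(open("pics/rack1.pkl","rb"))
P=lambda l,off,z:p2w(c,(np.array(l,float)+.5)/4-.5+off,z)
A=(90,60);B=(270,60)
hx=P([(42,148),(88,63),(190,75),(232,162),(190,240),(92,232)],A,.060)
hr=P([(136,152)],A,.060)[0]
d=hx[[2,4]].mean(0)-hx[[1,5]].mean(0); d2=hx[3]-hx[0]
print("hex",hx.mean(0),hr,np.arctan2(-d[0],d[1]),np.arctan2(-d2[0],d2[1]),np.linalg.norm(d2))
t=P([(528,125),(640,142),(626,262),(516,247)],A,.011); d=t[[1,2]].mean(0)-t[[0,3]].mean(0)
print("tee",t.mean(0),np.arctan2(-d[0],d[1])); tee=(t.mean(0),np.arctan2(-d[0],d[1]))
k=P([(171,144),(290,170),(260,291),(145,266)],B,.056); d=k[[1,2]].mean(0)-k[[0,3]].mean(0); e=k[[2,3]].mean(0)-k[[0,1]].mean(0)
print("block",k.mean(0),np.arctan2(-d[0],d[1]),np.arctan2(e[1],e[0]))
bu=P([(587,267)],B,.052)[0]; print("bush",bu)
for y in(.108,.036,-.036,-.108): print(y,a[0]-y*np.sin(a[2]),a[1]+y*np.cos(a[2]),"car",b[0]-y*np.sin(b[2]),b[1]+y*np.cos(b[2]))
E
python3 parts.py
```

```text
hex [ 0.44626793 -0.03818478  0.06      ] [ 0.44590199 -0.03869899  0.06      ] -0.0949814496992438 -0.07008716790969559 0.03403755527864698
tee [0.45249474 0.03504048 0.011     ] -0.13745682972685921
block [0.45734322 0.10630282 0.056     ] -0.2052720358558612 -0.2017006388504806
bush [0.46616116 0.17714312 0.052     ]
0.108 0.46575239225333687 0.177761718340128 car 0.6355035557096013 0.05153151828145782
0.036 0.45894788118142144 0.10608397682247009 car 0.6453614554943907 -0.019790440551941076
-0.036 0.45214337010950595 0.03440623530481218 car 0.6552193552791803 -0.09111239938533996
-0.108 0.4453388590375905 -0.03727150621284572 car 0.6650772550639698 -0.16243435821873886
```

```bash
cat > pp.py <<'E'
from h import *
a,b=np.load("poses.npy")
G={"bush":(.4661,.1771,a[2],-.108),"block":(.4573,.1063,-.2035,-.036),"tee":(.4525,.0350,-.137,.036),"hex":(.4461,-.0384,-.085,.108)}
def pick(n,w,force=20,zg=.043):
    x,y,yaw,_=G[n]
    r.move_to(np.array([x,y,.13]),quat(yaw)); gripper_to(w+.026)
    F0=np.array(telemetry.current_wrist_force())
    hit=r.move_l(np.array([x,y,zg]),vel=.12,guard=8); print("down hit",hit,np.round(telemetry.current_ee_pos(),4))
    if hit: return False
    gripper_to(max(w-.006,0),force); o=telemetry.current_opening(); print("opening",round(o,4))
    r.move_l(np.array([x,y,.15]),vel=.12); print("after lift",round(telemetry.current_opening(),4),np.round(np.array(telemetry.current_wrist_force())-F0,2)); return True
def place(n,w,zg=.043,dx=0,dy=0):
    y0=G[n][3]; x=b[0]-y0*np.sin(b[2])+dx; y=b[1]+y0*np.cos(b[2])+dy
    r.move_to(np.array([x,y,.15]),quat(b[2]))
    r.move_l(np.array([x,y,zg+.010]),vel=.15)
    hit=r.move_l(np.array([x,y,zg-.002]),vel=.02,guard=2.5); print("place hit",hit,np.round(telemetry.current_ee_pos(),4))
    return x,y
def release(n,w):
    p=np.array(telemetry.current_ee_pos()); gripper_to(w+.02); r.hold(.2)
    r.move_l(p+[0,0,.10],vel=.12); print("t",telemetry.current_t())
E
python3 - <<'E'
from pp import *
if pick("bush",.032):
    place("bush",.032); snap("bush_held")
E
```

```text
down hit False [0.4667 0.1773 0.0435]
opening 0.0263
after lift 0.026 [-0.57  0.47  0.47]
place hit False [ 0.6651 -0.1625  0.0409]
```

The jaws closed to their 26 mm target, so the bush may not be held. I'll check.

```bash
python3 - <<'E'
from h import *
im=vision.snapshot("scene"); cv2.imwrite("pics/s1.png",cv2.resize(im[120:320,150:430,::-1],None,fx=2.8,fy=2.8,interpolation=cv2.INTER_CUBIC))
E
```

```text
(no output)
```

View pics/bush_held.png

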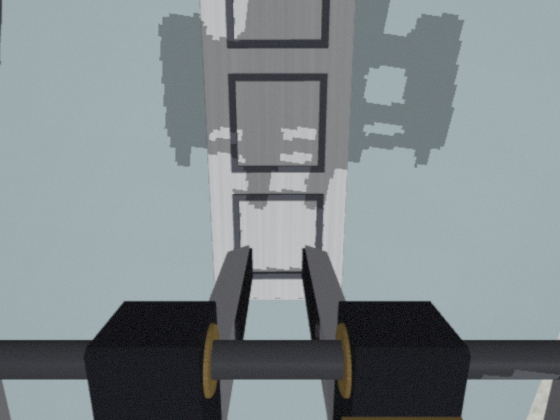

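View pics/s1.png

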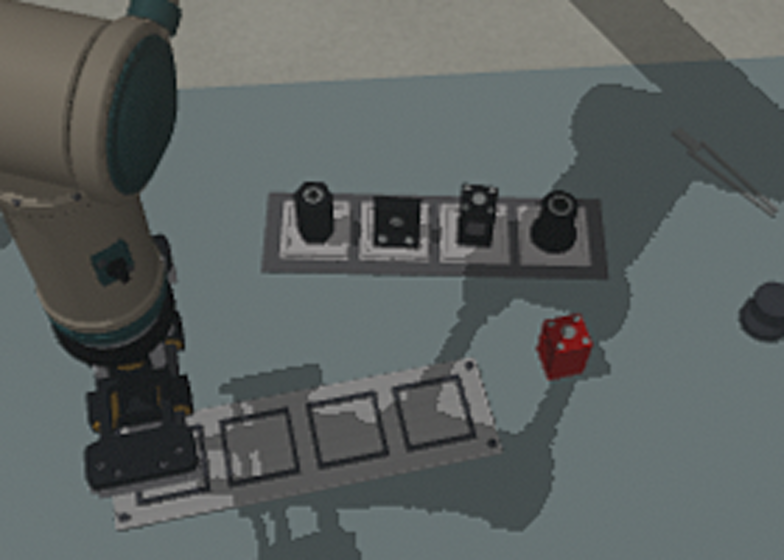

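The bush is still standing in its nest (scene at about (555,220)), so the jaws missed it or slipped off. I'll measure again from above the rack.

```bash
python3 - <<'E'
from h import *
p=np.array(telemetry.current_ee_pos()); gripper_to(.058); r.move_l(p+[0,0,.1],vel=.2)
r.move_to(np.array([.534,.09,.14]),quat(np.pi/2)); c,im=snap("rack2")
for t in ["bush_mid"]:
    print(t,[(np.round(d["at"],4).tolist(),round(float(d["score"]),2)) for d in models.mark_of(t,"wrist")][:3])
x,y=.4661,.1771
r.move_to(np.array([x,y,.13]),quat(-.0946)); snap("bush_above")
r.move_l(np.array([x,y,.085]),vel=.12); snap("bush_above2")
im=vision.snapshot("scene"); cv2.imwrite("pics/s2.png",cv2.resize(im[120:260,240:430,::-1],None,fx=4,fy=4,interpolation=cv2.INTER_CUBIC))
print(telemetry.current_ee_pos(),telemetry.current_t(),telemetry.current_opening())
E
```

```text
bush_mid [([0.464, 0.1764, 0.0255], 0.56)]
[0.46696352 0.17726682 0.08580097] 18.1333 0.05802873149258567
```

View pics/rack2.png

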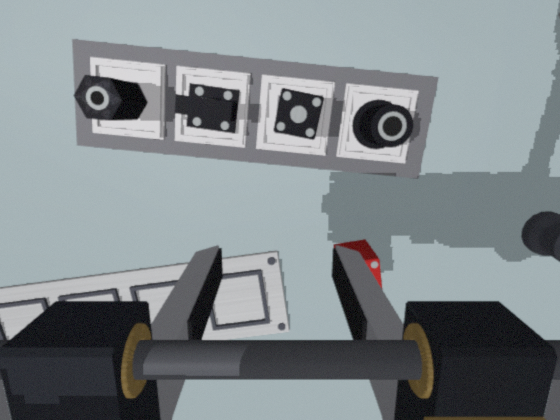

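View pics/bush_above2.png

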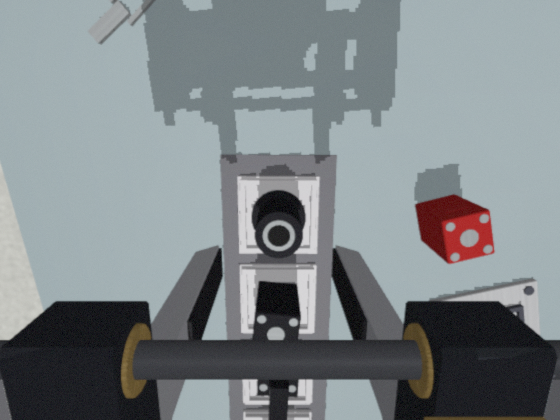

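View pics/s2.png

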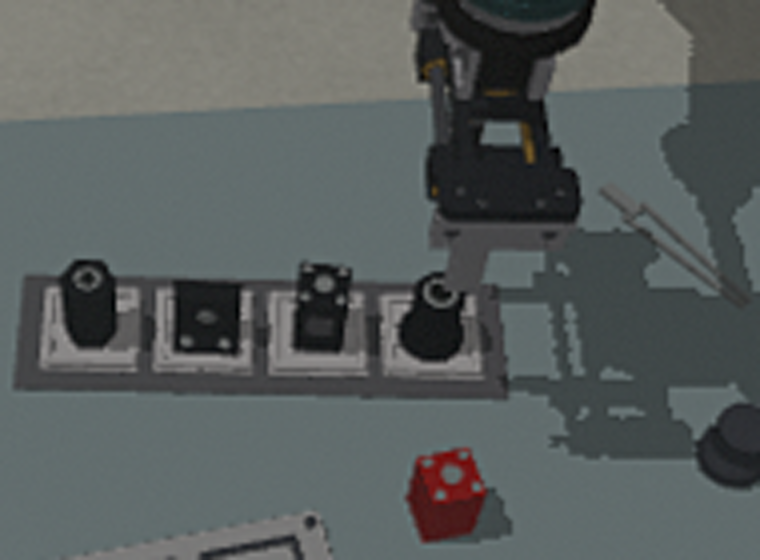

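```bash
python3 - <<'E'
from h import *
c=vision.get_calibration("scene"); t=np.array(telemetry.current_ee_pos()); Rt=f(telemetry.current_tool_rot())
print(Rt.as_matrix().round(3))
for n,p in {"near tip in":(.029,0,.025),"near tip out":(.0415,0,.025),"+y":(.0415,.008,.025),"-y":(.0415,-.008,.025),"far":(-.029,0,.025)}.items():
    print(n,(w2p(c,t+Rt.apply(p))-[240,120])*4)
print("bush top",(w2p(c,[.4661,.1771,.052])-[240,120])*4)
cw=vision.get_calibration("wrist")
for p in [(.029,-.008,.025),(.029,.008,.025),(.029,-.008,-.0),(.0415,-.008,.025)]: print(p,w2p(cw,t+Rt.apply(p)))
q=telemetry.current_joints(); print(np.round(q,3))
E
```

```text
[[ 0.996 -0.094  0.002]
 [-0.094 -0.996  0.   ]
 [ 0.002 -0.001 -1.   ]]
near tip in [[446.54024231 322.35980169]]
near tip out [[448.11675951 339.6400015 ]]
+y [[434.58065838 339.38156756]]
-y [[461.65678245 339.89851031]]
far [[439.520281   245.41402932]]
bush top [[440.32123348 290.59568303]]
(0.029, -0.008, 0.025) [[324.68564674 226.14887953]]
(0.029, 0.008, 0.025) [[323.83894077 249.94921404]]
(0.029, -0.008, -0.0) [[330.29937992 239.27844338]]
(0.0415, -0.008, 0.025) [[344.4926229  226.14660857]]
[ 0.223  0.248  1.828 -0.     1.064  0.318]
```

```bash
python3 - <<'E'
from h import *
im=cv2.imread("pics/bush_above2.png"); cv2.imwrite("pics/z2.png",cv2.convertScaleAbs(cv2.resize(im[140:340,190:370],None,fx=3,fy=3,interpolation=cv2.INTER_CUBIC),alpha=2,beta=20))
E
```

```text
(no output)
```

View pics/z2.png

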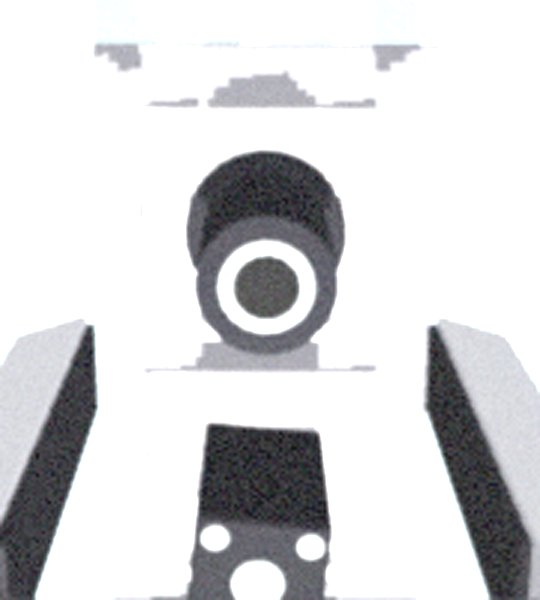

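The fingertips show about 40 mm higher than the "25 mm ahead" in the brief, in both the wrist and the scene picture. I'll check `r.nose_length`.

```bash
python3 - <<'E'
from h import *
print(r.nose_length, [a for a in dir(r) if not a.startswith('__')], telemetry.current_t())
# estimate from several pics (opening known)
for tag,half,L,Rr in [("rack1",.047,(187,247),(366,247)),("bush_above2",.029,(221.7,248),(332,248))]:
    c,_=pickle.load(open(f"pics/{tag}.pkl","rb"))
    zc=c["fx"]*2*half/(Rr[0]-L[0]); yc=(L[1]-c["cy"])/c["fy"]*zc
    print(tag,"tip y",-.0768+.966*yc+.26*zc,"tip z",-.1947-.26*yc+.966*zc)
E
```

```text
0.025 ['PlanningError', 'hold', 'move_l', 'move_to', 'movej', 'nose_length', 'sign_off'] 18.1333
rack1 tip y -0.009422524978960213 tip z -0.014612628519432402
bush_above2 tip y -0.008824885933099762 tip z -0.014509651558491099
```

The reported tool frame is about 40 mm off for the real fingertips: they measure z = −0.0145, not +0.025. The first descent therefore stopped with the tips at about 58 mm, above the 52 mm bush. I'll correct for this and descend slowly with a guard.

```bash
sed -i 's/zg=.043/zg=.0045/g; s/vel=.12,guard=8/vel=.08,guard=5/' pp.py; python3 - <<'E'
from pp import *
print("opening",telemetry.current_opening())
if pick("bush",.032):
    x,y=place("bush",.032); snap("bush_held2")
    im=vision.snapshot("scene"); cv2.imwrite("pics/s3.png",cv2.resize(im[120:320,150:430,::-1],None,fx=2.8,fy=2.8,interpolation=cv2.INTER_CUBIC))
print(telemetry.current_t())
E
```

```text
opening 0.05802873149258567
down hit False [0.4665 0.1772 0.0049]
opening 0.0315
after lift 0.0316 [ 0.12  0.48 -0.5 ]
place hit True [ 0.6651 -0.1625  0.0045]
25.3833
```

View pics/s3.png

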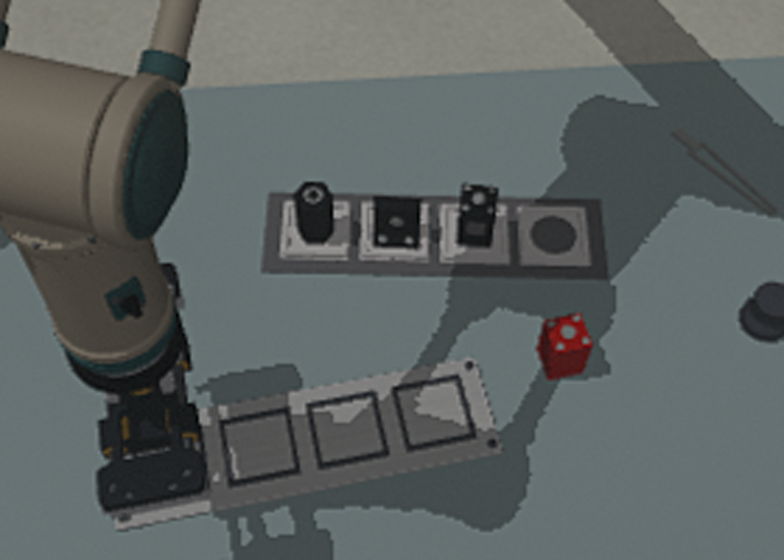

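View pics/bush_held2.png

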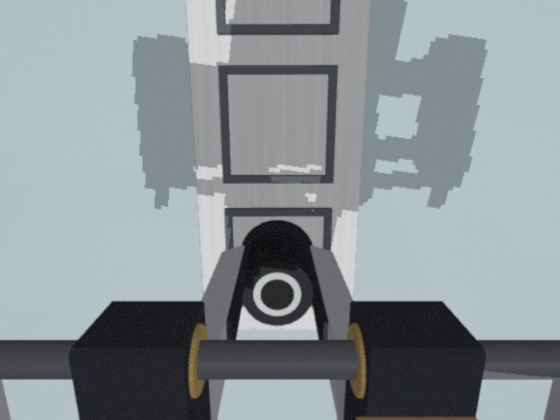

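The bush is held centred in the right-end pocket, touching at the expected height. I'll release it, look, then do the block.

```bash
python3 - <<'E'
from pp import *
release("bush",.032); snap("bush_rel")
if pick("block",.032):
    place("block",.032); snap("block_held")
print(telemetry.current_t())
a=cv2.imread("pics/bush_rel.png");b_=cv2.imread("pics/block_held.png"); cv2.imwrite("pics/m1.png",np.hstack([a[:,80:480],b_[:,80:480]]))
E
```

```text
t 27.1083
down hit False [0.4577 0.1063 0.0049]
opening 0.0319
after lift 0.0316 [-0.19  0.2  -0.02]
place hit True [ 0.6552 -0.0912  0.0046]
35.0917
```

View pics/m1.png

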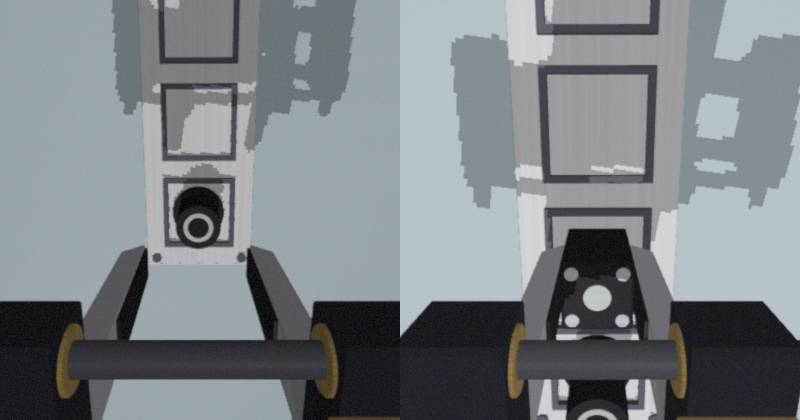

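The bush stands within its lip, and the block is seated and centred in its pocket. Next is the tee, then the hex.

```bash
python3 - <<'E'
from pp import *
release("block",.032); snap("block_rel")
if pick("tee",.014):
    place("tee",.014); snap("tee_held")
print(telemetry.current_t())
a=cv2.imread("pics/block_rel.png");b_=cv2.imread("pics/tee_held.png"); cv2.imwrite("pics/m2.png",np.hstack([a[:,80:480],b_[:,80:480]]))
E
```

```text
t 36.8167
down hit False [0.4529 0.035  0.0049]
opening 0.0141
after lift 0.0141 [-0.03  0.76  0.6 ]
place hit True [ 0.6454 -0.0198  0.0045]
44.275
```

View pics/m2.png

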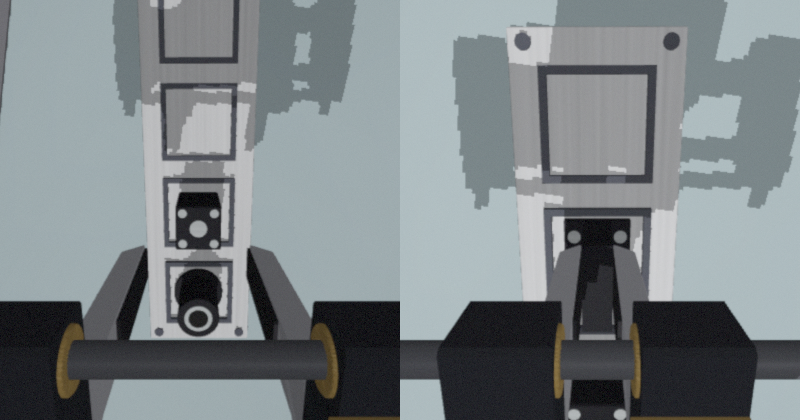

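The block is upright in its pocket. The tee's foot is inside its lip and the contact height is right.

```bash
python3 - <<'E'
from pp import *
release("tee",.014); snap("tee_rel")
if pick("hex",.030):
    place("hex",.030); snap("hex_held")
print(telemetry.current_t())
a=cv2.imread("pics/tee_rel.png");b_=cv2.imread("pics/hex_held.png"); cv2.imwrite("pics/m3.png",np.hstack([a[:,80:480],b_[:,80:480]]))
E
```

```text
t 46.0
down hit False [ 0.4465 -0.0385  0.0049]
opening 0.0296
after lift 0.0297 [-0.31 -1.65  0.28]
place hit True [0.6355 0.0516 0.0046]
53.4917
```

View pics/m3.png

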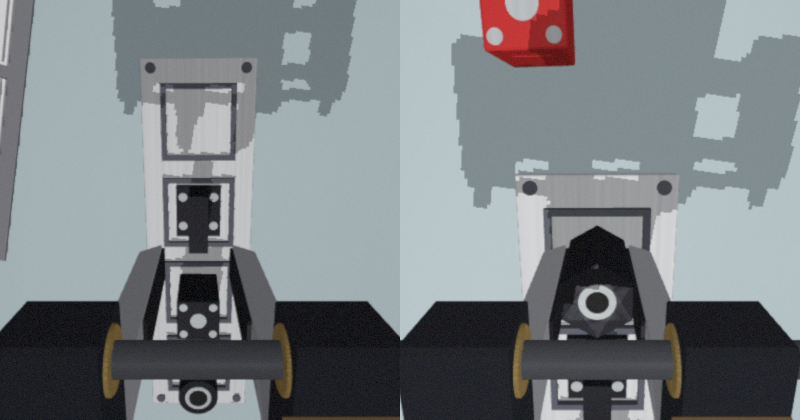

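Everything is seated. I'll release the hex and take final check views.

```bash
python3 - <<'E'
from pp import *
release("hex",.030)
r.move_to(np.array([.73,-.059,.18]),quat(np.pi/2)); snap("final_car")
for t,y0 in (("bush_mid",-.108),("block_mid",-.036),("tee_mid",.036),("hex_mid",.108)):
    print(t,"pocket",(b[0]-y0*np.sin(b[2])).round(4),(b[1]+y0*np.cos(b[2])).round(4),[(np.round(d["at"],4).tolist(),round(float(d["score"]),2)) for d in models.mark_of(t,"wrist")][:3])
r.move_to(np.array([.35,-.15,.3]),quat(0))
im=vision.snapshot("scene"); cv2.imwrite("pics/s4.png",im[:,:,::-1])
vision.snapshot("top")
for t in ("jar","loupe","tweezers"): print(t,[(np.round(d["at"],4).tolist(),round(float(d["score"]),2)) for d in models.mark_of(t,"top")][:2])
print(telemetry.current_t())
E
```

```text
t 55.2083
bush_mid pocket 0.6651 -0.1624 [([0.664, -0.1648, 0.0298], 0.95)]
block_mid pocket 0.6552 -0.0911 [([0.5944, 0.1669, 0.0239], 0.93), ([0.6575, -0.0942, 0.0323], 0.56)]
tee_mid pocket 0.6454 -0.0198 [([0.6462, -0.017, 0.027], 0.64)]
hex_mid pocket 0.6355 0.0515 [([0.6354, 0.0487, 0.0307], 0.72)]
jar [([0.4248, -0.3644, 0.003], 0.62)]
loupe [([0.5659, 0.3414, 0.0016], 0.8)]
tweezers [([0.4054, 0.3524, -0.0003], 0.64)]
58.6333
```

View pics/final_car.png

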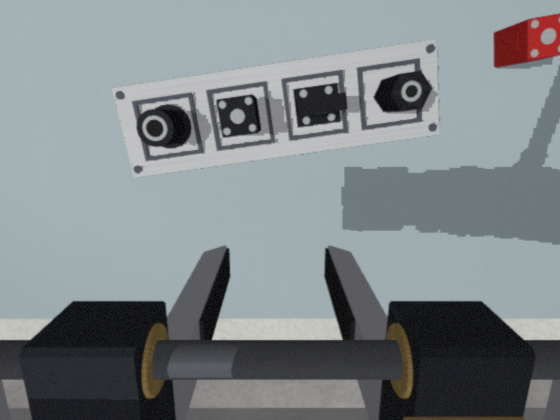

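View pics/s4.png

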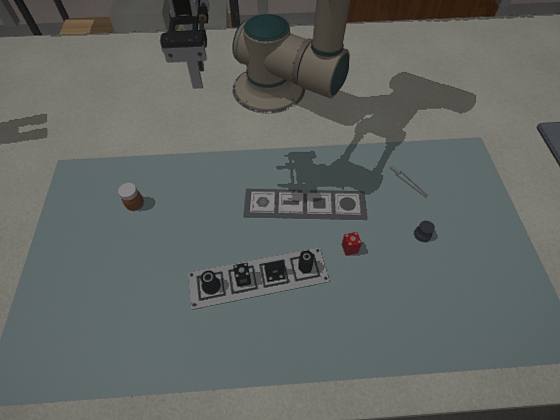

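In the wrist view, from robot right to left, bush (160,127), block (238,116), tee (318,105) and hex (403,92) all stand inside their lips. The rack is empty, and the red block and the bystanders have not moved.

```bash
python3 -c "
from plant import r
r.sign_off()"
```

```text
the job is handed in; nothing more can be done
```

I moved all four parts from the rack to the carrier in reverse order and handed the job in at about 59 s of the 104 s allowed. The rack held bush, block, tee and hex from the robot's left. The carrier now holds hex, tee, block and bush from the robot's left, so the bush is in the right-end pocket.

**Placing:** Each part was lowered slowly until it touched the pocket floor, at the height expected for seating flat. It was released only after that contact.

**Final checks:**
- The wrist camera showed all four parts upright inside their lips. The networks put each within about 4 mm of its pocket centre, which is their stated accuracy.
- The rack is empty, and the jar, loupe, tweezers and red look-alike are where they started, to within that accuracy.

**What failed or disagreed:**
- **First grasp missed:** the first try at the bush closed on air above the part and moved nothing. The pictures showed the fingertips at about z = −15 mm in the tool frame, not the stated +25 mm (`r.nose_length`). I corrected for this, and every grasp after that held.
- **Network mix-ups:** the networks also reported the red block as `block_mid`, more confidently than the real block in the last wrist view, and once the tweezers as the rack. I ruled both out from the pictures.

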